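# Dial 4-2-5 on the microscope lamp timer and load it

### The arm

A 6-joint arm with a two-finger parallel gripper is mounted at the origin on the work surface. World frame = base frame: x ahead of the robot, y to its left, z up, the work surface at z = 0. Lengths are in m, angles in rad, forces in N, time in s.
With the tool pointing down it reaches from about 0.425 to 0.95 m from the base axis. Payload 3.5 kg.
Tool frame: the origin (TCP) lies midway between the tips of the shut fingers; the grasp point (between the pads) lies ctrl.grasp_offset behind it (ctrl.grasp_offset is the distance from the TCP to the grasp point, in m); x points along the fingers, y is the direction in which the jaws open and shut, and the axes are right-handed (so a half turn about x gives the same grasp; the last joint's range is limited). The gripper opens to 85 mm and grips with 20 to 120 N. Pads are 22 mm wide; open, the fingers measure 114 mm over their backs; the gripper's body (76 mm by 85 mm) begins 54 mm behind the grasp point. The pads swing forward as they close: fully open they stand 13 mm farther back than shut.
Start: joints at [-1.386, 0.286, 1.577, -0, 1.279, -0.15], TCP at [0.222, -0.637, 0.231] pointing down, gripper open.
Joint ranges: [-2.77, 2.77], [-0.9, 2.22], [0.21, 2.48], [-1.53, 4.67], [0.24, 2.81], [-2.84, 2.84]. Speed limits (rad/s): [2.79, 2.79, 3.14, 3.14, 3.14, 3.14].

### API

Orientations are given as a unit quaternion [x, y, z, w].
In Python, from plant import readout, read_camera, sign_off, ctrl gives the robot as it stands.
- The arm moves only by the tool drive_tool, never from a script. Its argument "steps" is a list of rows, each a list of 5 numbers: the shift along the tool's x, y, z in cm, then the turn about the tool's x in degrees, then the opening, from 0 (shut) to 1 (fully open). A call has 1 to 10 rows; each row shifts and turns the commanded pose from where the row before left it, along the tool's axes as they then stand; what a row does not reach is not made up. A row lasts 1/10 s, in which the tool goes at most 50 mm and 8.59 degrees, less where a joint would pass 70% of its speed; a pose out of reach is approached as far as the arm can. A call is refused whole if a number of a shift passes 5 or a number of a turn 8.59, either way. A call with a gripper value outside its range is refused whole. The fingers move at their own pace and stop on an object; "force" is the grip in N (left out, the last holds). Time passes only in rows, so rows that do not move let the fingers close. It gives the time, the measured TCP pose, the force and the opening at its end, in the units of the state.
- readout.get_state(): the state, without advancing time (a new reading comes with each control period).
- read_camera(name): name is "scene" or "side" or "wrist"; returns a dict with "frame" (480x640x3 uint8, red, green, blue), "vertical_fov" (degrees; the focal length in pixels is half the picture's height over the tangent of half this angle, whatever the lens; pixels are square), "cx", "cy" (the principal point, pixels), "eye" and "orientation" of the camera in the world. Camera axes: x right, y up, looking along -z (the intrinsics and any distortion apply to the point x, -y, -z); pixel columns grow to the right and rows downward; lengths in m; the calibration is good to about 2 mm. A picture is of the moment at which its call begins. There is no depth.
- sign_off(): hands the job in, once; it reports no verdict.
The state is a dict: "time": time; "qpos": joint angles; "dq": joint speeds; "joint_efforts": joint torques, N m; "eef_pos": TCP position; "tcp_rot": TCP orientation; "contact_force": force on the tool from outside, world axes, zero at the start; "wrist_torque": the same for the moment, N m; "opening": opening from 0.0 (shut) to 1.0 (fully open).
Only numpy, scipy, OpenCV 4.12 (cv2) and the standard library are available. Lean on these libraries where they do the work, as an engineer would, in place of code of your own. Each camera call takes 0.05 s, during which the arm holds its last target. There are 200 camera calls.

### The job

Set the three thumbwheels of the lamp timer on the microscope bench to 4, 2, 5 pips uppermost, counted from the wheel farthest from the load key, by stroking their rims with firm but careful fingertip pressure (never over 20 N). When the whole code is set and not before, press the load key fully down with no more than 20 N and let it come up again. Leave the mouse, slide box and jar where they are.

Things in the scene. Friction and masses are not known exactly. Their poses are not given: they have to be found in the camera images.
- timer: The lamp timer, a white plastic box fixed to the bench, 130 mm (its x) by 240 mm (its y) by 70 mm high; origin at the centre of its underside, z up. Its front faces its -x. Along its top, in one row along y, from +y to -y: wheels A, B, C and the load key, centred at y = +78, +36, -6 and -85 mm, all at x = 0. The wheels are 42 mm apart.
- wheel_a (a joint): Wheel A, farthest from the load key. All three wheels are alike: upright, radius 28 mm, 16 mm wide, black rubber rim, axle along the timer's y. 8 clicks, 45 deg apart, are marked by groups of 0 to 7 white pips on the rim; the group on the very top, between the index marks, is the digit set. Joint in rad = digit x 0.785 (22 mm of rim a digit), stops just past 0 and 7.
- wheel_b (a joint): Wheel B, the middle one, same wheel, joint in rad = digit x 0.785. Stroking the top of a wheel along the timer's +x (away from its front) makes its joint grow, along -x fall. Taking it over a click needs about 4 N along the rim: a fingertip pressing down with 8 to 13 N drags it, lighter it slips. Let go past half-way it springs into the next click; near half-way it can hang, as it may at the start.
- wheel_c (a joint): Wheel C, next to the load key, same wheel, joint in rad = digit x 0.785, growing when its top is stroked along the timer's +x. Every wheel's axle is sprung: pressed from above it yields 1 mm per 6 N (after the first 2 N), at most 4 mm, then it is hard. A wheel must never be loaded with more than 20 N.
- slot_a (a point): Point on the timer's flat top, 70 mm above the bench, in the middle of wheel A's slot, straight below the wheel's top. The top of the rim stands 10.5 to 17.5 mm above it (worn spindles, each wheel different): find it by touch. Cheeks 6 mm high, 58 mm long (x), 3 mm thick stand 11.5 mm to either side of the wheel's mid plane.
- slot_b (a point): Point on the timer's flat top, 70 mm above the bench, in the middle of wheel B's slot, straight below the wheel's top. The top of the rim stands 10.5 to 17.5 mm above it (worn spindles, each wheel different): find it by touch. Cheeks 6 mm high, 58 mm long (x), 3 mm thick stand 11.5 mm to either side of the wheel's mid plane.
- slot_c (a point): Point on the timer's flat top, 70 mm above the bench, in the middle of wheel C's slot, straight below the wheel's top. The top of the rim stands 10.5 to 17.5 mm above it (worn spindles, each wheel different): find it by touch. Cheeks 6 mm high, 58 mm long (x), 3 mm thick stand 11.5 mm to either side of the wheel's mid plane.
- key (a joint): Travel in m of the load key, a round spring key of grey plastic 28 mm across in a low round housing at the timer's -y end: 0 up, 0.006 fully down; about 5 N takes it fully down, beyond that it stands on a hard stop.
- key_top (a point): Centre of the load key's top face.
- mouse: Dark grey computer mouse, 100 x 58 x 32 mm, loose on the bench near the timer's front; origin under its centre. Not to be moved.
- slide_box: Small box of slides, 87 x 62 x 40 mm, loose, beside the timer's key end; origin under its centre. Not to be moved.
- jar: Closed jar, 48 mm across and 65 mm high, loose, beside the timer's wheel end; origin under its centre. Not to be moved.

How it is judged:
On the way, in this order (a step that is already met when the one before it is completed fails the run):
1. all three wheels clicked in at 4, 2, 5 (value of joint wheel_a between 2.9916 and 3.2916 rad and value of joint wheel_b between 1.4208 and 1.7208 rad and value of joint wheel_c between 3.777 and 4.077 rad), for 0.2 s.
2. load key fully down with the code set (all of step 1 and value of joint key above 0.0048 m).
At the end, for the whole second after the job is handed in: The wheels stand at 4, 2, 5 (each within 0.15 rad of its click position) and at rest, and the load key, having been pressed at least 4.8 of its 6 mm, is up again (within 1.5 mm) (all of step 1 and value of joint key below 0.0015 m and velocity of joint each of wheel_a, wheel_b, wheel_c below 0.1 rad/s); the robot touches nothing.
It fails at once if a wheel loaded with more than 20 N (contact force between the fingers and wheel_a above 20 N or contact force between the fingers and wheel_b above 20 N or contact force between the fingers and wheel_c above 20 N).
It fails at once if load key pressed with more than 20 N (contact force between the fingers and key above 20 N).
It fails at once if load key pressed while the code is wrong (value of joint key above 0.003 m and ((value of joint wheel_a below 2.99159 rad or value of joint wheel_a above 3.29159 rad) or (value of joint wheel_b below 1.4208 rad or value of joint wheel_b above 1.7208 rad) or (value of joint wheel_c below 3.77699 rad or value of joint wheel_c above 4.07699 rad))).
It fails at once if mouse, slide box or jar moved more than 15 mm (distance of any of mouse, slide_box, jar from where it was at the start of the episode above 0.015 m).
It also fails if it takes over 72 s, if anything falls off the work surface, if the arm or the gripper's body presses on something with over 40 N, if the wrist force passes 120 N, or if a joint passes its speed limit or range.

## Working session

There is one attempt and no reset: what is moved stays moved. The work goes in short steps, Python scripts to look and compute and a tool call to move; the robot and the scene stay as the last step left them, time stands still between calls to the robot, and variables do not carry over. Pictures are saved under pics/ and viewed, about 8 in all and at most 12, crops included, and the job is handed in when it is done.

Besides the shell and the picture viewer there is one more tool, called after "Request:" as name(argument=value, ...), one argument or row to a line, values as JSON. drive_tool: Moves the arm, as the interface text tells. Its arguments: {"type":"object","properties":{"steps":{"type":"array","items":{"type":"array","items":{"type":"number"}}},"force":{"type":"number"}},"required":["steps"]}

```bash
mkdir -p pics
python3 - <<'E'
from plant import readout, read_camera, ctrl
import cv2, numpy as np
s=readout.get_state()
for k,v in s.items(): print(k,np.round(v,4))
print(ctrl.grasp_offset)
for n in ["scene","side","wrist"]:
    c=read_camera(n); cv2.imwrite(f"pics/{n}0.png",c["frame"][:,:,::-1])
    print(n,{k:v for k,v in c.items() if k!="frame"})
a=[cv2.imread(f"pics/{n}0.png") for n in ["scene","side"]]
E
```

```text
time 0.0
qpos [-1.386   0.2872  1.5782 -0.      1.2786 -0.15  ]
dq [-0.0009 -0.0001 -0.0001  0.0013  0.0003 -0.0012]
joint_efforts [ 0.00000e+00 -4.05983e+01 -2.92628e+01 -1.00000e-04  5.70000e-03
 -0.00000e+00]
eef_pos [ 0.2217 -0.6369  0.2299]
tcp_rot [-0.6972 -0.1187  0.6972 -0.117 ]
contact_force [ 0.4066 -0.7757  0.9764]
wrist_torque [ 0.0082 -0.0374  0.0157]
opening 0.9985
0.0187
scene {'vertical_fov': 47.696659770486015, 'cx': 314.6488255810757, 'cy': 235.3253332367519, 'eye': array([ 1.2077087 , -0.16852835,  0.71927579]), 'orientation': array([0.33167252, 0.23491362, 0.5480959 , 0.73102655])}
side {'vertical_fov': 42.78357258979214, 'cx': 322.26673633708583, 'cy': 244.56455850509062, 'eye': array([0.47521115, 0.61214448, 0.77694999]), 'orientation': array([-0.01484595,  0.34383479,  0.9379332 , -0.04287829])}
wrist {'vertical_fov': 69.94570160889597, 'cx': 316.77969124051515, 'cy': 238.17613699033203, 'eye': array([ 0.29256106, -0.61302596,  0.37245434]), 'orientation': array([-0.12124355,  0.08692612, -0.57278445,  0.80601602])}
```

View pics/scene0.png

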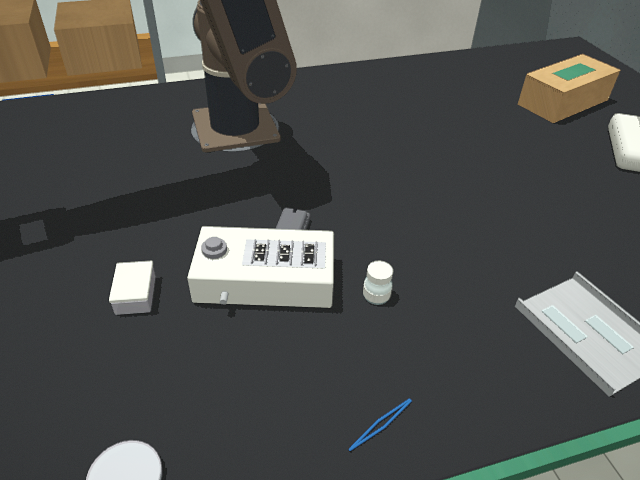

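View pics/wrist0.png

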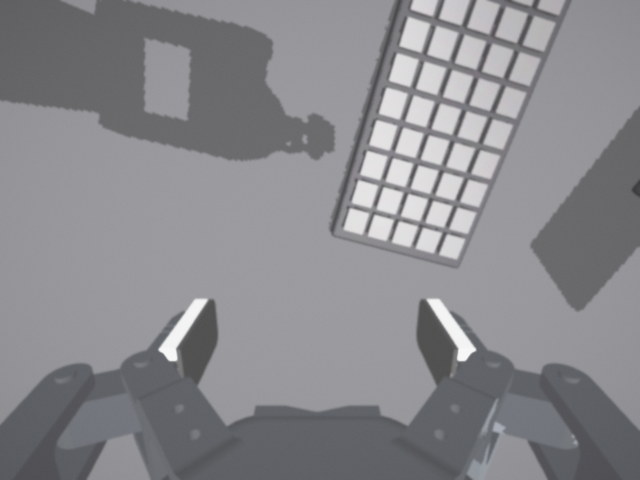

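The scene picture shows the timer at about px (190–335, 228–305), with the key at (214,245), the wheels at (260/285/309, 252), the jar at (378,283), the slide box at (133,287) and the mouse behind at (292,220). The wrist view shows only a keyboard and no timer.

```bash
cat > h.py <<'E'
import numpy as np, cv2
from scipy.spatial.transform import Rotation as R
from plant import readout, read_camera, ctrl
def K(c):
    f=240/np.tan(np.radians(c["vertical_fov"]/2)); return f,c["cx"],c["cy"]
def ray(c,u,v,z):
    f,cx,cy=K(c); d=R.from_quat(c["orientation"]).apply([(u-cx)/f,-(v-cy)/f,-1]); e=np.array(c["eye"])
    return e+d*(z-e[2])/d[2]
def proj(c,p):
    f,cx,cy=K(c); q=R.from_quat(c["orientation"]).inv().apply(np.array(p)-c["eye"])
    return np.array([cx+f*q[...,0]/-q[...,2],cy-f*q[...,1]/-q[...,2]]).T
E
python3 - <<'E'
from h import *
a=cv2.imread("pics/scene0.png")[215:315,180:345]; b=cv2.imread("pics/side0.png")
cv2.imwrite("pics/m1.png",np.vstack([cv2.resize(a,(640,388),interpolation=cv2.INTER_CUBIC)]))
b=cv2.resize(b,(640,480));cv2.imwrite("pics/m2.png",b)
E
```

```text
(no output)
```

View pics/m1.png

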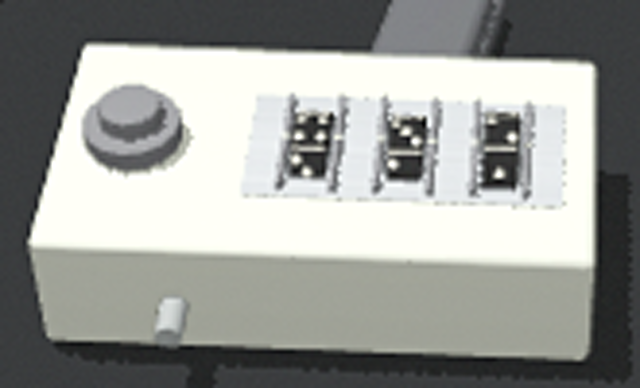

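View pics/m2.png

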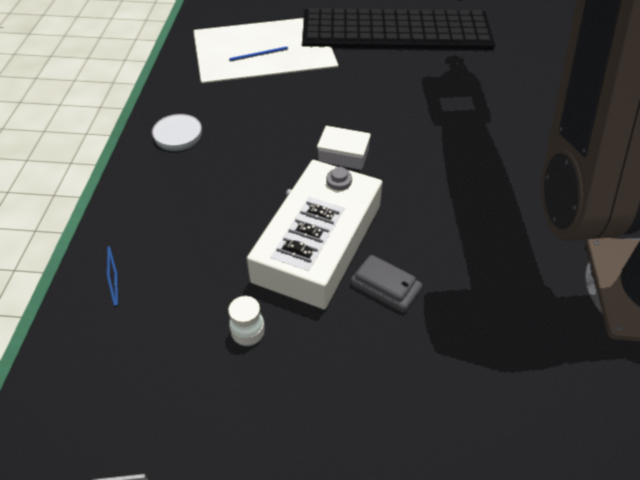

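Crop m1 shows the timer's top corners at scene px (203,227), (333,231.5), (333,283.5) and (188,278). The side view shows the wheels at (298,248), (308,230) and (321,212), and the key at (339,178). The mouse is on the robot side, so the front faces the robot.

Run:
```python
from h import *
c=read_camera("scene"); s=read_camera("side")
P=np.array([ray(c,*p,0.07)[:2] for p in [(202.7,226.6),(333.1,231.5),(333.4,283.6),(187.7,278.2)]])
print(P.round(4)); print(np.linalg.norm(P-np.roll(P,-1,0),axis=1).round(4))
def lab(c):
    f=c["frame"].astype(int); m=(f.min(2)>200).astype(np.uint8); return m
Q=np.array([ray(s,*p,0.07)[:2] for p in [(382,181),(325,301-0),(250,256),(316,164)]])
print("side rough",Q.round(4))
ctr=P.mean(0); yv=(P[1]-P[0])+(P[2]-P[3]); yv/=np.linalg.norm(yv); xv=np.array([yv[1],-yv[0]])
print(ctr,yv,xv,"yaw",np.degrees(np.arctan2(xv[1],xv[0])))
for y in (78,36,-6,-85):
    for z in (0.07,0.084):
        p=[*(ctr+yv*y/1000),z]; print(y,np.round(p,4),proj(c,p).round(1),proj(s,p).round(1))
for p,z in (((378,268),.065),((133,280),.04)): print(ray(c,*p,z).round(3))
print(ray(s,388,278,.03).round(3), ray(s,246,311,.065).round(3),ray(s,344,142,.04).round(3))
```

```text
[[ 0.4455 -0.1362]
 [ 0.5212  0.087 ]
 [ 0.6426  0.0475]
 [ 0.5667 -0.1779]]
[0.2357 0.1277 0.2378 0.1282]
side rough [[ 0.4422 -0.1309]
 [ 0.5151  0.1188]
 [ 0.6334  0.0479]
 [ 0.5552 -0.1621]]
[ 0.54400618 -0.04489987] [0.32011137 0.94737992] [ 0.94737992 -0.32011137] yaw -18.669660061866836
78 [0.569 0.029 0.07 ] [309.7 255.3] [294.5 249.3]
78 [0.569 0.029 0.084] [309.8 249.4] [294.2 243.3]
36 [ 0.5555 -0.0108  0.07  ] [285.3 254.4] [306.3 230.2]
36 [ 0.5555 -0.0108  0.084 ] [285.1 248.5] [306.1 224.1]
-6 [ 0.5421 -0.0506  0.07  ] [260.8 253.5] [317.4 212.1]
-6 [ 0.5421 -0.0506  0.084 ] [260.4 247.6] [317.4 205.9]
-85 [ 0.5168 -0.1254  0.07  ] [214.9 251.8] [336.9 180.4]
-85 [ 0.5168 -0.1254  0.084 ] [214.1 245.9] [337.1 174.2]
[0.625 0.133 0.065]
[ 0.516 -0.268  0.04 ]
[0.425 0.039 0.03 ] [0.624 0.142 0.065] [ 0.513 -0.259  0.04 ]
```

```bash
cat >> h.py <<'E'
C=np.array([.544,-.0449]); yaw=np.radians(-18.67)
X=np.array([np.cos(yaw),np.sin(yaw),0]); Y=np.array([-X[1],X[0],0])
def T(x,y,z): return np.array([*C,0])+X*x/1000+Y*y/1000+np.array([0,0,z/1000])
def st():
    s=readout.get_state(); M=R.from_quat(s["tcp_rot"]).as_matrix(); p=np.array(s["eef_pos"])-np.array([*C,0])
    print("t",round(s["time"],2),"timer xyz mm",(np.array([X@p,Y@p,p[2]])*1000).round(1),"F",np.round(s["contact_force"],1),"op",round(s["opening"],2))
    return s,M
def go(x,y,z):
    s,M=st(); print("tool cm",((M.T@(T(x,y,z)-s["eef_pos"]))*100).round(2))
E
python3 - <<'E'
from h import *
s,M=st(); print(M.round(3),"timer axes in tool:",(M.T@X).round(3),(M.T@Y).round(3))
print("angle of tool y, z",[np.degrees(np.arctan2(M[1,i],M[0,i])).round(2) for i in (1,2)])
go(-20,36,190)
E
```

```text
t 0.25 timer xyz mm [-115.7 -664.3  230.6] F [-0.8  0.6  0.4] op 1.0
[[-0.     0.329 -0.944]
 [ 0.001 -0.944 -0.329]
 [-1.    -0.001 -0.   ]] timer axes in tool: [-0.001  0.614 -0.79 ] [ 0.001 -0.79  -0.614]
angle of tool y, z [np.float64(-70.81), np.float64(-160.81)]
t 0.25 timer xyz mm [-115.7 -664.3  230.6] F [-0.8  0.6  0.4] op 1.0
tool cm [  4.13 -49.41 -50.53]
```

Request:
drive_tool(
  steps=[
    [0,0,0,7.57,0],
    [0,0,0,7.57,0],
    [0,0,0,7.57,0],
    [0,0,0,7.57,0],
    [0,0,0,7.57,0],
    [0,-4.5,-0.6,0,0],
    [0,-4.5,-0.6,0,0],
    [0,-4.5,-0.6,0,0],
    [0,-4.5,-0.6,0,0],
    [0,-4.5,-0.6,0,0],
  ],
  force=40,
)

```text
time: 1.25
eef_pos: [0.3227, -0.4322, 0.2312]
tcp_rot: [0.698, -0.115, -0.698, -0.115]
contact_force: [0.8, -0.4, 0.6]
opening: 0.002
```

Request:
drive_tool(
  steps=[
    [0,-4.5,-0.6,0,0],
    [0,-4.5,-0.6,0,0],
    [0,-4.5,-0.6,0,0],
    [0,-4.5,-0.6,0,0],
    [0,-4.5,-0.6,0,0],
    [0,-4.5,-0.6,0,0],
    [0,-4.5,-0.6,0,0],
    [0,-4.5,-0.6,0,0],
    [0,0,0,0,0],
    [0,0,0,0,0],
  ],
)

```text
time: 2.25
eef_pos: [0.4831, -0.1074, 0.2313]
tcp_rot: [-0.698, 0.114, 0.698, 0.114]
contact_force: [-0.6, -0.7, -0.9]
opening: 0.001
```

Run:
```python
from h import *
s,M=st(); print((M.T@X).round(4),(M.T@Y).round(4),np.round(s["qpos"],2)); go(-60,36,190)
c=read_camera("wrist"); cv2.imwrite("pics/w1.png",c["frame"][:,:,::-1])
for y in (78,36,-6,-85): print(y,proj(c,T(0,y,84)).round(0))
```

```text
t 2.25 timer xyz mm [-37.7 -78.7 231.3] F [-0.6 -0.7 -0.9] op 0.0
[-2.0e-04  2.8e-03 -1.0e+00] [-5.0e-04 -1.0e+00 -2.8e-03] [-0.42 -0.12  2.01 -0.    1.25  1.47]
t 2.25 timer xyz mm [-37.7 -78.7 231.3] F [-0.6 -0.7 -0.9] op 0.0
tool cm [  4.12 -11.48   2.19]
78 [129. 178.]
36 [179. 179.]
-6 [229. 179.]
-85 [323. 179.]
```

View pics/w1.png

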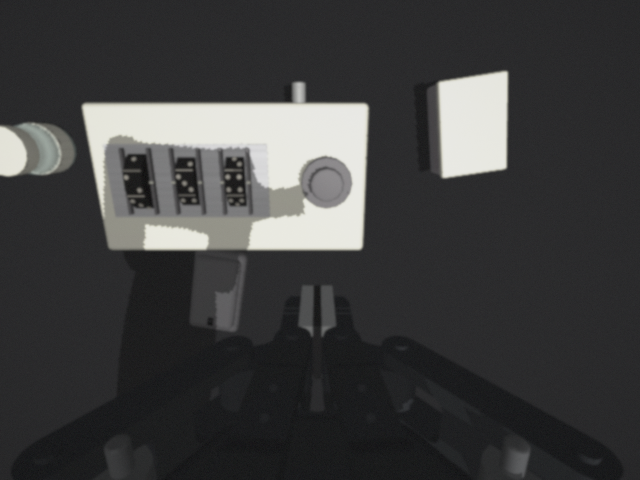

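The wrist view shows wheels A, B and C at about (137,181), (187,181) and (236,182), the key at (325,182), the mouse at (220,290) and the shut fingers at (317,310). The wheels sit a few px right of my prediction, so I'll take a closer look.

Request:
drive_tool(
  steps=[
    [1.5,-3.8,0.7,0,0],
    [1.5,-3.8,0.7,0,0],
    [1.5,-3.8,0.7,0,0],
    [0,0,0,0,0],
    [0,0,0,0,0],
  ],
)

```text
time: 2.8
eef_pos: [0.4992, 0.0057, 0.1859]
tcp_rot: [-0.697, 0.115, 0.698, 0.115]
contact_force: [0.3, -0.5, -0.4]
opening: -0.001
```

Run:
```python
from h import *
s,M=st()
c=read_camera("wrist"); cv2.imwrite("pics/w2.png",c["frame"][:,:,::-1])
for y in (78,36,-6,-85): print(y,proj(c,T(0,y,84)).round(0),proj(c,T(0,y,70)).round(0))
cr=c["frame"][60:280,150:520,::-1]; cv2.imwrite("pics/w2c.png",cv2.resize(cv2.convertScaleAbs(cr,alpha=1.5),(740,440),interpolation=cv2.INTER_CUBIC))
```

```text
t 2.8 timer xyz mm [-58.6  33.6 185.9] F [ 0.3 -0.5 -0.4] op -0.0
78 [251. 157.] [255. 156.]
36 [312. 157.] [312. 156.]
-6 [372. 157.] [369. 156.]
-85 [486. 157.] [477. 156.]
```

View pics/w2c.png

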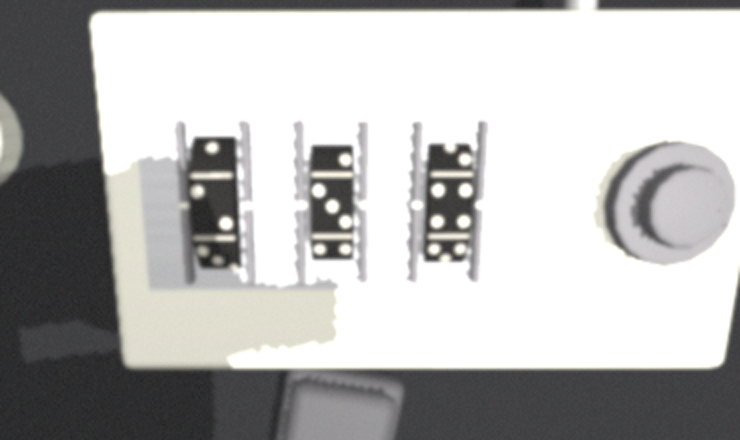

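The crop shows index marks at crop row 205. The groups on top between the separators are A=2, B=3 and C=4, all centred. The wheel centres are at x = 215, 332 and 450, so my timer estimate needs shifting by about −3 mm in both x and y. Moves needed: A +2, B −1, C +1. I'll start with C.

```bash
sed -i 's/^C=.*; yaw/C=np.array([.5402,-.0468]); yaw/' h.py; python3 -c "
from h import *
go(-9,-6,90)"
```

```text
t 2.85 timer xyz mm [-55.   36.2 186.6] F [ 1.  -0.3  0.9] op 0.0
tool cm [ 9.66  4.21 -4.6 ]
```

Request:
drive_tool(
  steps=[
    [0,2.1,-2.3,0,0],
    [0,2.1,-2.3,0,0],
    [3,0,0,0,0],
    [3,0,0,0,0],
    [3,0,0,0,0],
    [0,0,0,0,0],
    [0,0,0,0,0],
    [0,0,0,0,0],
  ],
)

```text
time: 3.65
eef_pos: [0.5313, -0.0493, 0.0988]
tcp_rot: [0.699, -0.115, -0.696, -0.115]
contact_force: [-0.2, 0.7, -0.4]
opening: -0.0
```

```bash
python3 -c "
from h import *
go(-9,-6,88)"
```

```text
t 3.65 timer xyz mm [-7.7 -5.2 98.8] F [-0.2  0.7 -0.4] op -0.0
tool cm [1.08 0.08 0.14]
```

Request:
drive_tool(
  steps=[
    [0.8,0,0.1,0,0],
    [0.2,0,0,0,0],
    [0,0,0,0,0],
    [0,0,0,0,0],
  ],
)

```text
time: 4.05
eef_pos: [0.5288, -0.0476, 0.0865]
tcp_rot: [0.698, -0.115, -0.698, -0.115]
contact_force: [0.3, 0.0, -0.3]
opening: 0.003
```

Request:
drive_tool(
  steps=[
    [0.1,0,0,0,0],
    [0,0,0,0,0],
    [0,0,0,0,0],
  ],
)

```text
time: 4.35
eef_pos: [0.5288, -0.0477, 0.0854]
tcp_rot: [-0.698, 0.115, 0.698, 0.115]
contact_force: [0.6, -0.0, 0.5]
opening: 0.0
```

Request:
drive_tool(
  steps=[
    [0.12,0,0,0,0],
    [0,0,0,0,0],
    [0,0,0,0,0],
  ],
)

```text
time: 4.65
eef_pos: [0.5287, -0.0477, 0.0841]
tcp_rot: [-0.698, 0.115, 0.698, 0.115]
contact_force: [0.4, -0.6, -0.9]
opening: -0.001
```

Request:
drive_tool(
  steps=[
    [0.12,0,0,0,0],
    [0,0,0,0,0],
    [0,0,0,0,0],
  ],
)

```text
time: 4.95
eef_pos: [0.5287, -0.0477, 0.0829]
tcp_rot: [-0.698, 0.115, 0.698, 0.115]
contact_force: [0.0, 0.8, 0.3]
opening: -0.0
```

Request:
drive_tool(
  steps=[
    [0.12,0,0,0,0],
    [0,0,0,0,0],
    [0,0,0,0,0],
  ],
)

```text
time: 5.25
eef_pos: [0.5287, -0.0477, 0.0817]
tcp_rot: [-0.698, 0.115, 0.698, 0.115]
contact_force: [-0.0, 0.4, 0.6]
opening: 0.002
```

Request:
drive_tool(
  steps=[
    [-0.3,0,0,0,0],
    [0,0.15,-0.5,0,0],
    [0.1,0,0,0,0],
    [0,0,0,0,0],
    [0,0,0,0,0],
  ],
)

```text
time: 5.75
eef_pos: [0.5329, -0.0507, 0.0836]
tcp_rot: [-0.698, 0.115, 0.698, 0.115]
contact_force: [-0.8, 0.1, -0.0]
opening: -0.002
```

Request:
drive_tool(
  steps=[
    [0.15,0,0,0,0],
    [0,0,0,0,0],
    [0,0,0,0,0],
  ],
)

```text
time: 6.05
eef_pos: [0.5328, -0.0507, 0.0821]
tcp_rot: [-0.698, 0.115, 0.698, 0.115]
contact_force: [-1.2, 0.4, 0.4]
opening: 0.006
```

Request:
drive_tool(
  steps=[
    [0.1,0,0,0,0],
    [0,0,0,0,0],
    [0,0,0,0,0],
  ],
)

```text
time: 6.35
eef_pos: [0.5332, -0.0508, 0.0815]
tcp_rot: [0.698, -0.115, -0.698, -0.115]
contact_force: [0.0, -0.2, 1.5]
opening: 0.002
```

Request:
drive_tool(
  steps=[
    [0.1,0,0,0,0],
    [0,0,0,0,0],
    [0,0,0,0,0],
  ],
)

```text
time: 6.65
eef_pos: [0.5334, -0.0508, 0.081]
tcp_rot: [0.698, -0.115, -0.698, -0.115]
contact_force: [-1.4, 0.1, 5.0]
opening: -0.0
```

Request:
drive_tool(
  steps=[
    [0.14,0,0,0,0],
    [0,0,0,0,0],
    [0,0,0,0,0],
  ],
)

```text
time: 6.95
eef_pos: [0.5337, -0.0509, 0.0803]
tcp_rot: [0.698, -0.115, -0.697, -0.115]
contact_force: [-2.5, 1.0, 8.4]
opening: -0.002
```

Request:
drive_tool(
  steps=[
    [0.06,0,0,0,0],
    [0,0,-0.3,0,0],
    [0,0,-0.3,0,0],
    [0,0,-0.3,0,0],
    [0,0,-0.3,0,0],
  ],
)

```text
time: 7.45
eef_pos: [0.5465, -0.0552, 0.0804]
tcp_rot: [0.7, -0.115, -0.696, -0.114]
contact_force: [1.1, 0.5, 7.4]
opening: 0.006
```

Request:
drive_tool(
  steps=[
    [0,0,-0.3,0,0],
    [0,0,-0.2,0,0],
    [0,0,0,0,0],
    [-0.5,0,0,0,0],
    [-2,0,1.5,0,0],
    [-2.5,0,2,0,0],
    [-2.5,0,2,0,0],
    [0,0,0,0,0],
    [0,0,0,0,0],
  ],
)

```text
time: 8.35
eef_pos: [0.4959, -0.0382, 0.1524]
tcp_rot: [-0.697, 0.115, 0.698, 0.115]
contact_force: [-0.6, -0.3, -0.5]
opening: -0.001
```

```bash
cat > look.py <<'E'
import sys
from h import *
s,M=st(); go(-5,float(sys.argv[2]),88)
c=read_camera("wrist"); f=c["frame"][:,:,::-1]
u=proj(c,np.array([T(0,y,82) for y in (78,36,-6,-85)])).round(0); print(u.tolist())
x0,x1=int(max(0,u[:3,0].min()-50)),int(min(640,u[:3,0].max()+60)); y0=int(max(0,u[0,1]-50))
cr=cv2.convertScaleAbs(f[y0:y0+110,x0:x1],alpha=1.5); k=min(3,780/(x1-x0))
print("crop",x0,y0,k); cv2.imwrite(sys.argv[1],cv2.resize(cr,None,fx=k,fy=k,interpolation=cv2.INTER_CUBIC))
E
python3 look.py pics/w3.png 36
```

```text
t 8.35 timer xyz mm [-44.7  -6.  152.4] F [-0.6 -0.3 -0.5] op -0.0
t 8.35 timer xyz mm [-44.7  -6.  152.4] F [-0.6 -0.3 -0.5] op -0.0
tool cm [ 6.43 -4.2  -3.99]
[[179.0, 184.0], [247.0, 184.0], [315.0, 184.0], [443.0, 184.0]]
crop 129 134 3
```

View pics/w3.png

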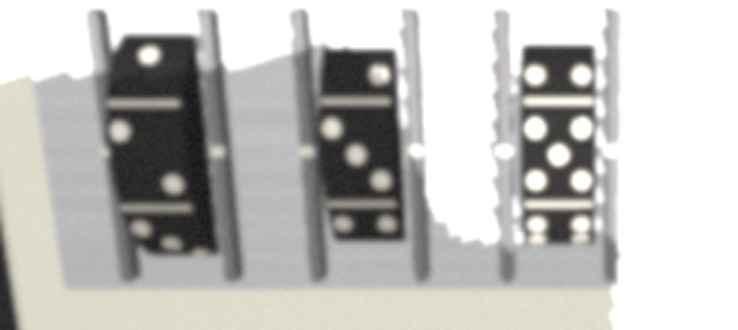

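The crop shows C=5 exactly between the index marks (crop row 151), with A=2 and B=3 unchanged. The wheel and mark positions match the corrected model. Next is B, one digit down.

Request:
drive_tool(
  steps=[
    [0,-2.1,-2.55,0,0],
    [0,-2.1,-2.55,0,0],
    [3,0,0,0,0],
    [3,0,0,0,0],
    [0.3,0,0,0,0],
    [0,0,0,0,0],
    [0,0,0,0,0],
    [0,0,0,0,0],
  ],
)

```text
time: 9.2
eef_pos: [0.5599, -0.0155, 0.0919]
tcp_rot: [0.699, -0.115, -0.697, -0.115]
contact_force: [0.0, 0.4, -0.1]
opening: 0.003
```

```bash
python3 -c "
from h import *
go(6,36,86.5)"
```

```text
t 9.2 timer xyz mm [ 8.6 36.  91.9] F [ 0.   0.4 -0.1] op 0.0
tool cm [0.54 0.   0.27]
```

Request:
drive_tool(
  steps=[
    [0.25,0,0.1,0,0],
    [0.25,0,0,0,0],
    [0,0,0,0,0],
    [0,0,0,0,0],
  ],
)

```text
time: 9.6
eef_pos: [0.5577, -0.0148, 0.0853]
tcp_rot: [0.698, -0.115, -0.698, -0.115]
contact_force: [0.5, -0.1, -0.4]
opening: 0.001
```

Request:
drive_tool(
  steps=[
    [0.15,0,0,0,0],
    [0,0,0,0,0],
    [0,0,0,0,0],
  ],
)

```text
time: 9.9
eef_pos: [0.5578, -0.0148, 0.0837]
tcp_rot: [-0.698, 0.115, 0.698, 0.115]
contact_force: [-0.3, -0.2, 0.4]
opening: 0.0
```

Request:
drive_tool(
  steps=[
    [0.15,0,0,0,0],
    [0,0,0,0,0],
    [0,0,0,0,0],
  ],
)

```text
time: 10.2
eef_pos: [0.5578, -0.0148, 0.0821]
tcp_rot: [-0.698, 0.115, 0.698, 0.115]
contact_force: [0.3, -0.1, -0.2]
opening: -0.007
```

Request:
drive_tool(
  steps=[
    [0.15,0,0,0,0],
    [0,0,0,0,0],
    [0,0,0,0,0],
  ],
)

```text
time: 10.5
eef_pos: [0.558, -0.0148, 0.0809]
tcp_rot: [0.698, -0.115, -0.698, -0.115]
contact_force: [0.1, -0.3, 0.6]
opening: -0.005
```

Request:
drive_tool(
  steps=[
    [0.15,0,0,0,0],
    [0,0,0,0,0],
    [0,0,0,0,0],
  ],
)

```text
time: 10.8
eef_pos: [0.5583, -0.0149, 0.0802]
tcp_rot: [0.698, -0.115, -0.697, -0.115]
contact_force: [-1.6, 0.2, 6.4]
opening: -0.001
```

Request:
drive_tool(
  steps=[
    [0.1,0,0,0,0],
    [0,0,0,0,0],
    [0,0,0.3,0,0],
    [0,0,0.3,0,0],
    [0,0,0.3,0,0],
    [0,0,0.3,0,0],
  ],
)

```text
time: 11.4
eef_pos: [0.5492, -0.0117, 0.0802]
tcp_rot: [0.7, -0.115, -0.695, -0.115]
contact_force: [5.3, -2.0, 5.6]
opening: 0.003
```

Request:
drive_tool(
  steps=[
    [0.1,0,0.1,0,0],
    [0,0,0.3,0,0],
    [0,0,0.3,0,0],
  ],
)

```text
time: 11.7
eef_pos: [0.5436, -0.0097, 0.08]
tcp_rot: [0.701, -0.115, -0.694, -0.114]
contact_force: [6.7, -1.7, 5.9]
opening: 0.0
```

Request:
drive_tool(
  steps=[
    [0.05,0,0.3,0,0],
    [0,0,0.1,0,0],
    [0,0,0,0,0],
  ],
)

```text
time: 12.0
eef_pos: [0.5392, -0.0082, 0.0793]
tcp_rot: [0.701, -0.115, -0.695, -0.114]
contact_force: [5.1, -2.1, 7.9]
opening: 0.008
```

Request:
drive_tool(
  steps=[
    [-0.5,0,0,0,0],
    [-2,0,1,0,0],
    [-2.5,0,1,0,0],
    [-2.5,0,1,0,0],
    [0,0,0,0,0],
    [0,0,0,0,0],
  ],
)

```text
time: 12.6
eef_pos: [0.5064, 0.0025, 0.1507]
tcp_rot: [-0.697, 0.115, 0.699, 0.115]
contact_force: [0.1, 0.3, 0.5]
opening: 0.0
```

```bash
python3 look.py pics/w4.png 78
```

```text
t 12.6 timer xyz mm [-47.8  35.9 150.7] F [0.1 0.3 0.5] op 0.0
t 12.6 timer xyz mm [-47.8  35.9 150.7] F [0.1 0.3 0.5] op 0.0
tool cm [ 6.26 -4.21 -4.3 ]
[[246.0, 179.0], [315.0, 179.0], [384.0, 179.0], [513.0, 179.0]]
crop 196 129 3
```

View pics/w4.png

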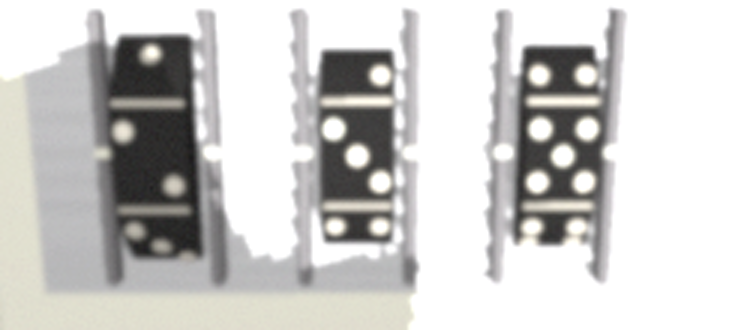

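The crop shows A=2, C=5 and B still 3, so the B stroke slipped back. I'll repeat B with more pressure.

Request:
drive_tool(
  steps=[
    [0,0,-2.8,0,0],
    [0,0,-2.8,0,0],
    [3,0,0,0,0],
    [3,0,0,0,0],
    [0.4,0,0,0,0],
    [0,0,0,0,0],
    [0,0,0,0,0],
    [0,0,0,0,0],
  ],
)

```text
time: 13.45
eef_pos: [0.5617, -0.0159, 0.0894]
tcp_rot: [0.699, -0.115, -0.697, -0.115]
contact_force: [0.2, 0.3, -0.4]
opening: -0.001
```

```bash
python3 -c "
from h import *
go(8,36,81.5)"
```

```text
t 13.45 timer xyz mm [10.5 36.1 89.4] F [ 0.2  0.3 -0.4] op -0.0
tool cm [0.78 0.01 0.25]
```

Request:
drive_tool(
  steps=[
    [0.35,0,0.1,0,0],
    [0.3,0,0,0,0],
    [0,0,0,0,0],
    [0,0,0,0,0],
  ],
)

```text
time: 13.85
eef_pos: [0.5596, -0.0154, 0.0813]
tcp_rot: [-0.698, 0.115, 0.698, 0.115]
contact_force: [-0.1, -0.3, 0.0]
opening: 0.001
```

Request:
drive_tool(
  steps=[
    [0.2,0,0,0,0],
    [0.1,0,0,0,0],
    [0,0,0,0,0],
    [0,0,0,0,0],
  ],
)

```text
time: 14.25
eef_pos: [0.5605, -0.0156, 0.0798]
tcp_rot: [0.698, -0.115, -0.697, -0.115]
contact_force: [-2.0, 0.8, 6.7]
opening: -0.003
```

Request:
drive_tool(
  steps=[
    [0.12,0,0,0,0],
    [0,0,0.2,0,0],
    [0.05,0,0.2,0,0],
    [0.05,0,0.2,0,0],
  ],
)

```text
time: 14.65
eef_pos: [0.5588, -0.015, 0.0799]
tcp_rot: [0.702, -0.115, -0.693, -0.114]
contact_force: [5.1, -3.7, 8.0]
opening: -0.003
```

Request:
drive_tool(
  steps=[
    [0.05,0,0.2,0,0],
    [0.03,0,0.2,0,0],
  ],
)

```text
time: 14.85
eef_pos: [0.5567, -0.0142, 0.08]
tcp_rot: [0.704, -0.115, -0.692, -0.114]
contact_force: [7.5, -2.8, 7.5]
opening: 0.002
```

Request:
drive_tool(
  steps=[
    [0.04,0,0.2,0,0],
    [0.04,0,0.2,0,0],
  ],
)

```text
time: 15.05
eef_pos: [0.5538, -0.0131, 0.0798]
tcp_rot: [0.705, -0.115, -0.691, -0.114]
contact_force: [6.9, -3.1, 8.2]
opening: -0.002
```

Request:
drive_tool(
  steps=[
    [0.04,0,0.2,0,0],
    [0.03,0,0.2,0,0],
  ],
)

```text
time: 15.25
eef_pos: [0.5507, -0.012, 0.0796]
tcp_rot: [0.705, -0.115, -0.69, -0.114]
contact_force: [9.5, -2.1, 8.9]
opening: 0.001
```

Request:
drive_tool(
  steps=[
    [0.03,0,0.2,0,0],
    [0.03,0,0.2,0,0],
  ],
)

```text
time: 15.45
eef_pos: [0.5475, -0.0109, 0.0794]
tcp_rot: [0.706, -0.115, -0.69, -0.114]
contact_force: [8.7, -3.5, 8.9]
opening: 0.0
```

Run:
```python
from h import *
st()
c=read_camera("scene");w=read_camera("wrist")
a=cv2.resize(c["frame"][225:275,230:340,::-1],(660,300),interpolation=cv2.INTER_CUBIC)
u=proj(w,T(0,36,80)); print(u)
x,y=u.astype(int); b=cv2.resize(w["frame"][max(0,y-60):y+60,x-132:x+132,::-1],(660,300),interpolation=cv2.INTER_CUBIC)
cv2.imwrite("pics/c5.png",cv2.convertScaleAbs(np.vstack([a,b]),alpha=1.4))
```

```text
t 15.45 timer xyz mm [-4.5 36.4 79.4] F [ 8.7 -3.5  8.9] op 0.0
[315.83202356 293.97571867]
```

View pics/c5.png

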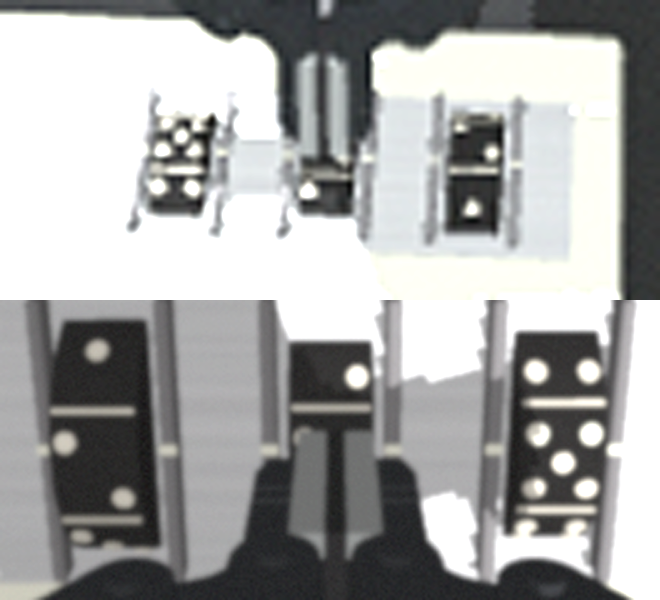

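The picture shows B's separator still level with those of A and C, so wheel B has not turned even though there is about 9 N of lateral force. The wrist moment should show where the contact is.

Run:
```python
from h import *
s,M=st(); B=np.array([X,Y,[0,0,1]])
print("F timer",(B@s["contact_force"]).round(2),"Tq timer",(B@s["wrist_torque"]).round(3),"qpos",np.round(s["qpos"],3),np.round(s["joint_efforts"],1))
print("tool axes in timer",(B@M).round(4))
```

```text
t 15.55 timer xyz mm [-4.8 36.4 79.4] F [ 8.4 -2.9  9.9] op 0.0
F timer [ 8.85 -0.08  9.94] Tq timer [-0.07  -1.524 -0.022] qpos [-2.050e-01  1.750e-01  2.012e+00 -1.000e-03  9.320e-01  1.693e+00] [  1.5 -25.  -14.9   0.3   2.1   0. ]
tool axes in timer [[ 2.250e-02 -1.000e-04 -9.997e-01]
 [ 1.900e-03 -1.000e+00  1.000e-04]
 [-9.997e-01 -1.900e-03 -2.250e-02]]
```

Request:
drive_tool(
  steps=[
    [0,0,-0.3,0,0],
    [0,0,-0.3,0,0],
    [0,0,-0.1,0,0],
  ],
)

```text
time: 15.85
eef_pos: [0.5497, -0.0116, 0.0782]
tcp_rot: [0.701, -0.115, -0.695, -0.115]
contact_force: [-2.6, 0.6, 16.1]
opening: 0.003
```

```bash
cat > ft.py <<'E'
from h import *
s,M=st(); B=np.array([X,Y,[0,0,1]])
print("F timer",(B@s["contact_force"]).round(2),"Tq timer",(B@s["wrist_torque"]).round(3),"tilt",(B@M)[:2,0].round(4))
E
cat > sep.py <<'E'
from h import *
# rows (in mm along timer x, at z=80) of bright blobs/bars on each wheel in the wrist view
c=read_camera("wrist"); f=c["frame"].mean(2)
for n,y in zip("ABC",(78,36,-6)):
    P=[(x,f[tuple(np.clip(np.array([proj(c,T(x,y+d,80))[::-1] for d in np.arange(-6,6.1,.5)]).round().astype(int),[0,0],[479,639]).T)]) for x in np.arange(-24,24.1,.5)]
    print(n,"bars at",[ (float(x)) for x,v in P if np.mean(v>90)>.8])
    a=np.array([v for x,v in P]); m=(a>90).astype(np.uint8)
    k,l,stt,cen=cv2.connectedComponentsWithStats(m)
    print("  blobs (x,y,area)",[(round(-24+.5*cen[i][1],1),round(-6+.5*cen[i][0],1),int(stt[i][4])) for i in range(1,k) if stt[i][4]>5])
E
python3 ft.py; python3 sep.py
```

```text
t 15.85 timer xyz mm [-2.3 36.4 78.2] F [-2.6  0.6 16.1] op 0.0
F timer [-2.64 -0.28 16.08] Tq timer [-0.072  0.433  0.046] tilt [0.0086 0.001 ]
A bars at [-14.0, -13.5, -13.0, 8.0, 8.5]
  blobs (x,y,area) [(np.float64(-20.3), np.float64(4.6), 34), (np.float64(-17.2), np.float64(5.1), 18), (np.float64(-13.5), np.float64(0.2), 72), (np.float64(-9.1), np.float64(-3.1), 43), (np.float64(1.8), np.float64(5.6), 18), (np.float64(8.1), np.float64(-0.3), 73), (np.float64(19.9), np.float64(-0.5), 51)]
B bars at [11.0, 11.5, 12.0, 21.0, 21.5, 22.0, 22.5, 23.0, 23.5, 24.0]
  blobs (x,y,area) [(np.float64(-14.3), np.float64(-4.0), 33), (np.float64(-14.1), np.float64(3.4), 27), (np.float64(11.5), np.float64(0.0), 74), (np.float64(17.5), np.float64(-4.4), 58), (np.float64(22.4), np.float64(-0.1), 179)]
C bars at [-18.5, -18.0, -17.5, -17.0, -16.5, -12.0, -11.5, -11.0, -10.5, 9.0, 9.5, 10.0, 10.5, 11.0, 23.5, 24.0]
  blobs (x,y,area) [(np.float64(-16.8), np.float64(-0.9), 262), (np.float64(-11.2), np.float64(0.0), 100), (np.float64(-7.0), np.float64(-4.5), 58), (np.float64(-7.0), np.float64(4.5), 50), (np.float64(-2.1), np.float64(-0.1), 74), (np.float64(3.8), np.float64(-4.5), 68), (np.float64(3.9), np.float64(4.4), 59), (np.float64(10.0), np.float64(-0.3), 118), (np.float64(19.6), np.float64(-2.8), 154), (np.float64(15.9), np.float64(5.2), 37)]
```

Request:
drive_tool(
  steps=[
    [-0.05,0,0.2,0,0],
    [0,0,0.2,0,0],
  ],
)

```text
time: 16.1
eef_pos: [0.5481, -0.011, 0.0792]
tcp_rot: [0.704, -0.115, -0.692, -0.114]
contact_force: [5.6, -1.5, 10.6]
opening: -0.001
```

```bash
python3 ft.py; python3 sep.py | grep -A1 -E "B|C" | cut -c1-260
```

```text
t 16.1 timer xyz mm [-4.  36.4 79.2] F [ 5.6 -1.5 10.6] op -0.0
F timer [ 5.8   0.38 10.56] Tq timer [-0.023 -1.108 -0.038] tilt [0.0166 0.0014]
B bars at [9.5, 10.0, 21.5, 22.0, 22.5, 23.0, 23.5, 24.0]
  blobs (x,y,area) [(np.float64(-16.6), np.float64(-4.0), 28), (np.float64(-16.4), np.float64(3.4), 23), (np.float64(9.8), np.float64(0.0), 50), (np.float64(15.8), np.float64(-4.3), 69), (np.float64(22.6), np.float64(-0.1), 169)]
C bars at [-20.5, -20.0, -19.5, -19.0, -18.5, -18.0, -17.5, -17.0, -16.5, -12.0, -11.5, -11.0, -10.5, 9.5, 10.0, 10.5, 11.0, 23.5, 24.0]
  blobs (x,y,area) [(np.float64(-18.2), np.float64(-0.7), 361), (np.float64(-11.2), np.float64(-0.1), 99), (np.float64(-6.9), np.float64(-4.5), 61), (np.float64(-6.9), np.float64(4.5), 52), (np.float64(-1.7), np.float64(-0.1), 79), (np.float64(4.0), np.float64
```

Request:
drive_tool(
  steps=[
    [0.1,0,0.2,0,0],
    [0.1,0,0.2,0,0],
  ],
)

```text
time: 16.35
eef_pos: [0.5473, -0.0107, 0.0787]
tcp_rot: [0.706, -0.115, -0.689, -0.114]
contact_force: [10.1, -3.3, 13.4]
opening: -0.004
```

```bash
python3 ft.py; python3 sep.py | grep -A1 -E "B|C" | cut -c1-160
```

```text
t 16.35 timer xyz mm [-4.9 36.5 78.7] F [10.1 -3.3 13.4] op -0.0
F timer [10.67  0.12 13.36] Tq timer [-0.128 -1.787 -0.005] tilt [0.0247 0.0019]
B bars at [8.5, 9.0, 9.5, 20.5, 21.0, 21.5, 22.0, 22.5, 23.0, 23.5, 24.0]
  blobs (x,y,area) [(np.float64(-17.1), np.float64(-4.0), 27), (np.float64(-16.9), np.float64(3.3), 22), (np.float64(9.0), np.float64(0.0), 75), (np.float64(15.
C bars at [-21.0, -20.5, -20.0, -19.5, -19.0, -18.5, -18.0, -17.5, -17.0, -12.5, -12.0, -11.5, -11.0, 9.0, 9.5, 10.0, 10.5, 11.0, 23.5, 24.0]
  blobs (x,y,area) [(np.float64(-18.6), np.float64(-0.7), 379), (np.float64(-11.7), np.float64(-0.1), 99), (np.float64(-7.0), np.float64(-4.4), 66), (np.float64
```

Request:
drive_tool(
  steps=[
    [-0.1,0,-0.1,0,0],
  ],
)

```text
time: 16.5
eef_pos: [0.5475, -0.0108, 0.0794]
tcp_rot: [0.706, -0.115, -0.69, -0.114]
contact_force: [6.9, -3.1, 10.5]
opening: -0.006
```

```bash
python3 ft.py
python3 - <<'E'
from h import *
c=read_camera("side");w=read_camera("wrist")
u=proj(c,T(0,36,78)); x,y=u.astype(int); print(u)
a=cv2.resize(c["frame"][y-30:y+20,x-35:x+35,::-1],(420,300),interpolation=cv2.INTER_CUBIC)
u=proj(w,T(0,36,80)); x,y=u.astype(int)
b=cv2.resize(w["frame"][y-40:y+60,x-70:x+70,::-1],(420,300),interpolation=cv2.INTER_CUBIC)
cv2.imwrite("pics/c6.png",cv2.convertScaleAbs(np.hstack([a,b]),alpha=1.8,beta=20)[:, :800])
E
```

```text
t 16.5 timer xyz mm [-4.6 36.4 79.4] F [ 6.9 -3.1 10.5] op -0.01
F timer [ 7.53 -0.76 10.55] Tq timer [-0.027 -1.376 -0.022] tilt [0.0227 0.0018]
[308.77160167 226.0081131 ]
```

View pics/c6.png

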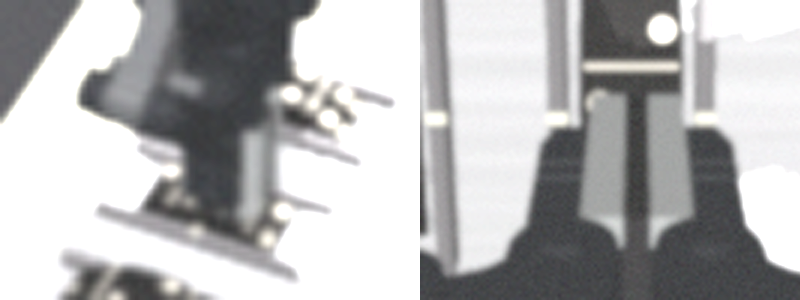

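The side and wrist crops show only the two pads resting on B's rim, with nothing else touching. I'll check how stiff B is in the +x direction, staying below half a click.

Request:
drive_tool(
  steps=[
    [-0.15,0,-0.4,0,0],
    [-0.1,0,-0.3,0,0],
    [0,0,0,0,0],
  ],
)

```text
time: 16.9
eef_pos: [0.5493, -0.0114, 0.0791]
tcp_rot: [0.701, -0.115, -0.695, -0.115]
contact_force: [-0.1, -0.0, 11.5]
opening: -0.003
```

```bash
python3 ft.py; python3 sep.py | grep -A1 -E "B|C" | cut -c1-160
```

```text
t 16.9 timer xyz mm [-2.7 36.4 79.1] F [-0.1 -0.  11.5] op -0.0
F timer [-0.09 -0.06 11.53] Tq timer [ 0.006 -0.075  0.023] tilt [0.0083 0.0011]
B bars at [10.5, 11.0, 21.5, 22.0, 22.5, 23.0, 23.5, 24.0]
  blobs (x,y,area) [(np.float64(-15.3), np.float64(-4.0), 33), (np.float64(-15.1), np.float64(3.4), 27), (np.float64(11.0), np.float64(0.0), 70), (np.float64(16
C bars at [-19.5, -19.0, -18.5, -18.0, -17.5, -17.0, -16.5, -12.0, -11.5, -11.0, -10.5, 9.0, 9.5, 10.0, 10.5, 11.0, 23.5, 24.0]
  blobs (x,y,area) [(np.float64(-17.4), np.float64(-0.7), 306), (np.float64(-11.2), np.float64(0.0), 100), (np.float64(-7.2), np.float64(-4.5), 59), (np.float64
```

Request:
drive_tool(
  steps=[
    [-1,0,0,0,0],
    [-2,0,0,0,0],
    [0,-2.1,0.2,0,0],
    [0,-2.1,0.2,0,0],
    [1,0,0,0,0],
    [0,0,0,0,0],
    [0,0,0,0,0],
  ],
)

```text
time: 17.65
eef_pos: [0.5542, 0.03, 0.094]
tcp_rot: [-0.697, 0.115, 0.699, 0.115]
contact_force: [0.4, -0.2, -0.7]
opening: 0.001
```

```bash
python3 ft.py; python3 -c "
from h import *
go(-8,78,86)"; python3 sep.py | grep bars
```

```text
t 17.65 timer xyz mm [-11.3  77.3  94. ] F [ 0.4 -0.2 -0.7] op 0.0
F timer [ 0.48 -0.06 -0.72] Tq timer [ 0.016 -0.019  0.001] tilt [-0.0022 -0.0008]
t 17.65 timer xyz mm [-11.3  77.3  94. ] F [ 0.4 -0.2 -0.7] op 0.0
tool cm [ 0.8  -0.07 -0.33]
A bars at [7.5, 8.0, 8.5, 9.0, 9.5]
B bars at [-24.0, -23.5, -23.0, -22.5, -22.0, -21.5, -21.0, -20.5, -20.0, -19.5, -19.0, -18.5, -18.0, -17.5, -17.0, -16.5, -12.0, -11.5, -11.0, -10.5, 9.0, 9.5, 10.0, 10.5, 11.0, 22.0, 22.5, 23.0, 23.5, 24.0]
C bars at [-24.0, -23.5, -23.0, -22.5, -22.0, -21.5, -21.0, -20.5, -20.0, -19.5, -19.0, -18.5, -18.0, -17.5, -17.0, -12.0, -11.5, -11.0, -10.5, 9.0, 9.5, 10.0, 10.5, 23.0, 23.5, 24.0]
```

Request:
drive_tool(
  steps=[
    [0.4,-0.05,-0.3,0,0],
    [0.4,0,-0.1,0,0],
    [0,0,0,0,0],
    [0,0,0,0,0],
  ],
)

```text
time: 18.1
eef_pos: [0.559, 0.0295, 0.0869]
tcp_rot: [-0.698, 0.115, 0.698, 0.115]
contact_force: [0.5, 0.4, 1.5]
opening: -0.005
```

Request:
drive_tool(
  steps=[
    [0.12,0,0,0,0],
    [0,0,0,0,0],
    [0,0,0,0,0],
  ],
)

```text
time: 18.4
eef_pos: [0.5591, 0.0297, 0.086]
tcp_rot: [0.698, -0.115, -0.698, -0.115]
contact_force: [0.0, -0.1, -0.8]
opening: -0.004
```

Request:
drive_tool(
  steps=[
    [0.15,0,0,0,0],
    [0,0,0,0,0],
    [0,0,0,0,0],
  ],
)

```text
time: 18.7
eef_pos: [0.5595, 0.0296, 0.085]
tcp_rot: [0.698, -0.115, -0.697, -0.115]
contact_force: [-1.2, -0.1, 3.1]
opening: -0.001
```

Request:
drive_tool(
  steps=[
    [0.2,0,0,0,0],
    [0,0,-0.3,0,0],
    [0,0,-0.3,0,0],
  ],
)

```text
time: 19.0
eef_pos: [0.5619, 0.0288, 0.0831]
tcp_rot: [-0.694, 0.114, 0.701, 0.115]
contact_force: [-13.7, 4.1, 14.5]
opening: -0.0
```

```bash
python3 ft.py; python3 sep.py | grep -A1 A
```

```text
t 19.0 timer xyz mm [-3.7 78.6 83.1] F [-13.7   4.1  14.5] op -0.0
F timer [-14.33  -0.5   14.53] Tq timer [-0.054  2.382 -0.01 ] tilt [-0.0102 -0.0008]
A bars at [11.0, 11.5]
  blobs (x,y,area) [(np.float64(-18.8), np.float64(-4.1), 35), (np.float64(-18.7), np.float64(3.7), 37), (np.float64(5.2), np.float64(4.9), 41), (np.float64(11.3), np.float64(-0.1), 51), (np.float64(22.1), np.float64(0.6), 65)]
```

Request:
drive_tool(
  steps=[
    [-0.25,0,0,0,0],
  ],
)

```text
time: 19.15
eef_pos: [0.5651, 0.0277, 0.0857]
tcp_rot: [0.698, -0.115, -0.698, -0.115]
contact_force: [0.8, 0.1, 0.3]
opening: -0.003
```

```bash
python3 ft.py; python3 sep.py | grep -A1 A
```

```text
t 19.15 timer xyz mm [-0.2 78.6 85.7] F [0.8 0.1 0.3] op -0.0
F timer [0.75 0.41 0.25] Tq timer [0.025 0.03  0.025] tilt [0.0007 0.0001]
A bars at [9.5, 10.0, 10.5]
  blobs (x,y,area) [(np.float64(-17.3), np.float64(-4.1), 33), (np.float64(-17.0), np.float64(3.6), 29), (np.float64(10.1), np.float64(-0.4), 88), (np.float64(21.2), np.float64(0.5), 63)]
```

Request:
drive_tool(
  steps=[
    [-0.3,0,0,0,0],
    [0,-0.05,0.7,0,0],
    [0.3,0,0,0,0],
    [0,0,0,0,0],
    [0.15,0,0,0,0],
    [0.08,0,0,0,0],
    [0,0,0,0,0],
  ],
)

```text
time: 19.9
eef_pos: [0.5583, 0.0306, 0.0839]
tcp_rot: [-0.697, 0.115, 0.698, 0.115]
contact_force: [-4.7, 1.7, 8.9]
opening: 0.0
```

```bash
sed -i 's/y+d,80/y+d,{"A":83.5,"B":78.5,"C":79}[n]/; s/if stt\[i\]\[4\]>5\]/if stt[i][4]>5][:7]/' sep.py; sed -i 's/np.float64//' sep.py; python3 ft.py; python3 sep.py | grep -A1 A
```

```text
t 19.9 timer xyz mm [-7.6 79.1 83.9] F [-4.7  1.7  8.9] op 0.0
F timer [-4.96  0.1   8.9 ] Tq timer [-0.153  0.737 -0.032] tilt [-0.001  -0.0001]
A bars at [10.5, 11.0, 11.5]
  blobs (x,y,area) [(np.float64(-21.0), np.float64(-3.3), 31), (np.float64(-21.0), np.float64(4.1), 29), (np.float64(5.1), np.float64(4.9), 38), (np.float64(11.1), np.float64(-0.3), 83), (np.float64(21.9), np.float64(0.5), 55)]
```

Request:
drive_tool(
  steps=[
    [-0.03,0,-0.3,0,0],
    [-0.03,0,-0.3,0,0],
  ],
)

```text
time: 20.15
eef_pos: [0.5636, 0.0288, 0.0842]
tcp_rot: [-0.697, 0.115, 0.698, 0.115]
contact_force: [-1.5, 0.1, 6.5]
opening: -0.002
```

```bash
python3 ft.py; python3 sep.py | grep -A1 A
```

```text
t 20.15 timer xyz mm [-2.  79.1 84.2] F [-1.5  0.1  6.5] op -0.0
F timer [-1.44 -0.39  6.52] Tq timer [-0.122  0.245 -0.044] tilt [-0.0017 -0.0002]
A bars at [16.5, 17.0, 17.5]
  blobs (x,y,area) [(np.float64(-15.7), np.float64(-3.2), 33), (np.float64(-15.6), np.float64(4.0), 29), (np.float64(11.0), np.float64(4.9), 46), (np.float64(17.0), np.float64(0.1), 73)]
```

Request:
drive_tool(
  steps=[
    [0,0,-0.3,0,0],
    [0,0,-0.3,0,0],
    [0,0,-0.3,0,0],
  ],
)

```text
time: 20.5
eef_pos: [0.5745, 0.0251, 0.0846]
tcp_rot: [0.699, -0.115, -0.696, -0.115]
contact_force: [1.4, -0.3, 4.1]
opening: 0.003
```

```bash
python3 ft.py; python3 sep.py | grep -A1 A
```

```text
t 20.5 timer xyz mm [ 9.5 79.1 84.6] F [ 1.4 -0.3  4.1] op 0.0
F timer [1.38 0.13 4.14] Tq timer [ 0.005 -0.281 -0.047] tilt [0.0048 0.0005]
A bars at []
  blobs (x,y,area) [(np.float64(-4.3), np.float64(-3.4), 39), (np.float64(-4.2), np.float64(4.2), 34), (np.float64(23.0), np.float64(4.8), 30)]
```

Request:
drive_tool(
  steps=[
    [-0.4,0,0,0,0],
    [0,0,1.6,0,0],
    [0.2,0,0,0,0],
    [0.25,0,0,0,0],
    [0,0,0,0,0],
    [0,0,0,0,0],
  ],
)

```text
time: 21.15
eef_pos: [0.556, 0.0312, 0.0835]
tcp_rot: [-0.696, 0.115, 0.7, 0.115]
contact_force: [-6.5, 1.8, 10.2]
opening: -0.002
```

```bash
python3 ft.py; python3 sep.py | grep -A1 A
```

```text
t 21.15 timer xyz mm [-10.   79.   83.5] F [-6.5  1.8 10.2] op -0.0
F timer [-6.72 -0.4  10.24] Tq timer [-0.152  1.144 -0.021] tilt [-0.0055 -0.0008]
A bars at [11.0, 11.5, 12.0]
  blobs (x,y,area) [(np.float64(-22.8), np.float64(-3.6), 24), (np.float64(-22.8), np.float64(4.0), 23), (np.float64(0.2), np.float64(0.5), 45), (np.float64(5.5), np.float64(4.9), 49), (np.float64(11.6), np.float64(-0.6), 79), (np.float64(17.2), np.float64(-4.1), 65)]
```

Request:
drive_tool(
  steps=[
    [-0.06,0,-0.3,0,0],
    [-0.04,0,-0.3,0,0],
    [0,0,-0.3,0,0],
    [0,0,-0.3,0,0],
  ],
)

```text
time: 21.6
eef_pos: [0.5701, 0.0265, 0.0847]
tcp_rot: [0.699, -0.115, -0.697, -0.114]
contact_force: [0.6, -1.3, 4.8]
opening: 0.001
```

```bash
python3 ft.py; python3 sep.py | grep -A1 A
```

```text
t 21.6 timer xyz mm [ 4.9 79.  84.7] F [ 0.6 -1.3  4.8] op 0.0
F timer [ 0.93 -1.03  4.81] Tq timer [-0.105 -0.145 -0.004] tilt [0.0028 0.0001]
A bars at []
  blobs (x,y,area) [(np.float64(-9.1), np.float64(-3.6), 29), (np.float64(-9.0), np.float64(4.0), 28), (np.float64(16.2), np.float64(0.4), 58), (np.float64(21.6), np.float64(4.8), 38)]
```

Request:
drive_tool(
  steps=[
    [0,0,-0.3,0,0],
    [0,0,-0.1,0,0],
    [-0.5,0,0,0,0],
    [-2,1.4,1.5,0,0],
    [-2.5,1.4,2,0,0],
    [-2,1.4,2,0,0],
    [0,0,0,0,0],
    [0,0,0,0,0],
  ],
)

```text
time: 22.45
eef_pos: [0.5061, 0.0038, 0.153]
tcp_rot: [-0.697, 0.115, 0.698, 0.115]
contact_force: [0.1, 0.8, 0.4]
opening: -0.004
```

```bash
python3 look.py pics/w7.png 36; python3 sep.py | grep -A1 -E "A|B"
```

```text
t 22.45 timer xyz mm [-48.5  37.  153. ] F [0.1 0.8 0.4] op -0.0
t 22.45 timer xyz mm [-48.5  37.  153. ] F [0.1 0.8 0.4] op -0.0
tool cm [ 6.49  0.1  -4.35]
[[249.0, 178.0], [317.0, 178.0], [385.0, 178.0], [513.0, 178.0]]
crop 199 128 3
A bars at [-24.0, -23.5, -23.0, -22.5, -12.0, -11.5, 9.5, 10.0, 23.0, 23.5, 24.0]
  blobs (x,y,area) [(np.float64(-23.1), np.float64(0.2), 116), (np.float64(-19.4), np.float64(-0.7), 16), (np.float64(-16.2), np.float64(-4.8), 28), (np.float64(-16.3), np.float64(4.4), 30), (np.float64(-11.8), np.float64(0.0), 50), (np.float64(-6.7), np.float64(-4.2), 46), (np.float64(-6.8), np.float64(4.9), 37)]
B bars at [-24.0, -23.5, -23.0, -22.5, -22.0, -21.5, -21.0, -20.5, -20.0, -19.5, -12.5, -12.0, -11.5, 8.5, 9.0, 9.5, 10.0, 10.5, 20.0, 20.5, 21.0, 21.5, 22.0, 22.5, 23.0, 23.5, 24.0]
  blobs (x,y,area) [(np.float64(-21.8), np.float64(0.0), 250), (np.float64(-16.2), np.float64(-4.2), 58), (np.float64(-16.2), np.float64(4.6), 50), (np.float64(-12.0), np.float64(0.0), 75), (np.float64(-6.8), np.float64(-4.3), 71), (np.float64(-1.6), np.float64(0.3), 82), (np.float64(4.1), np.float64(4.5), 63)]
```

View pics/w7.png

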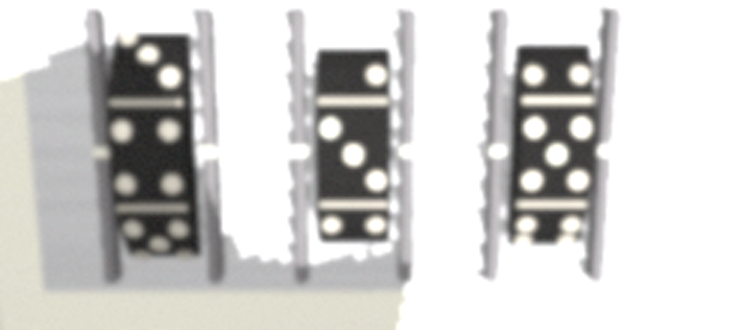

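A=4 and C=5 are set and centred, and B is still 3. In −x the tip keeps stalling. I'll turn the tool half round so the fingertip meets the −x stroke the way it met the +x strokes that worked.

Request:
drive_tool(
  steps=[
    [0,0,0,-8.57,0],
    [0,0,0,-8.57,0],
    [0,0,0,-8.57,0],
    [0,0,0,-8.57,0],
    [0,0,0,-8.57,0],
    [0,0,0,-8.57,0],
    [0,0,0,-8.57,0],
    [0,0,0,-8.57,0],
    [0,0,0,-8.57,0],
    [0,0,0,-8.57,0],
  ],
)

```text
time: 23.55
eef_pos: [0.5067, 0.0039, 0.1519]
tcp_rot: [-0.587, -0.393, 0.589, -0.391]
contact_force: [0.2, -0.2, -0.1]
opening: 0.0
```

Request:
drive_tool(
  steps=[
    [0,0,0,-8.57,0],
    [0,0,0,-8.57,0],
    [0,0,0,-8.57,0],
    [0,0,0,-8.57,0],
    [0,0,0,-8.57,0],
    [0,0,0,-8.57,0],
    [0,0,0,-8.57,0],
    [0,0,0,-8.57,0],
    [0,0,0,-8.57,0],
    [0,0,0,-8.57,0],
  ],
)

```text
time: 24.55
eef_pos: [0.5067, 0.0039, 0.1519]
tcp_rot: [0.164, 0.689, -0.164, 0.687]
contact_force: [0.2, -0.6, -0.7]
opening: 0.002
```

Request:
drive_tool(
  steps=[
    [0,0,0,-8.57,0],
    [0,0,2.8,0,0],
    [0,-0.1,2.8,0,0],
    [3,0,0,0,0],
    [3,0,0,0,0],
    [0.5,0,0,0,0],
    [0,0,0,0,0],
    [0,0,0,0,0],
    [0,0,0,0,0],
  ],
)

```text
time: 25.45
eef_pos: [0.561, -0.0156, 0.0905]
tcp_rot: [0.115, 0.697, -0.115, 0.699]
contact_force: [-0.8, 0.9, 0.1]
opening: -0.0
```

```bash
python3 ft.py; python3 -c "
from h import *
go(8,36,81.2)
s,M=st();print((M.T@X).round(3))"; python3 sep.py | grep -A1 B
```

```text
t 25.45 timer xyz mm [ 9.7 36.2 90.5] F [-0.8  0.9  0.1] op -0.0
F timer [-1.01  0.58  0.14] Tq timer [ 0.01  -0.017 -0.001] tilt [0.003  0.0004]
t 25.45 timer xyz mm [ 9.7 36.2 90.5] F [-0.8  0.9  0.1] op -0.0
tool cm [ 0.92 -0.02 -0.17]
t 25.45 timer xyz mm [ 9.7 36.2 90.5] F [-0.8  0.9  0.1] op -0.0
[0.003 0.    1.   ]
B bars at [-24.0, -23.5, -13.0, -12.5, -12.0, -11.5, -11.0]
  blobs (x,y,area) [(np.float64(-23.8), np.float64(0.0), 50), (np.float64(-17.8), np.float64(-4.3), 64), (np.float64(-17.8), np.float64(4.8), 56), (np.float64(-12.0), np.float64(0.0), 125), (np.float64(-5.9), np.float64(-4.3), 79), (np.float64(-0.4), np.float64(0.4), 70), (np.float64(4.8), np.float64(4.9), 31)]
```

Request:
drive_tool(
  steps=[
    [0.4,0,0,0,0],
    [0.35,0,0,0,0],
    [0,0,0,0,0],
    [0.2,0,0,0,0],
    [0.12,0,0,0,0],
    [0,0,0,0,0],
    [0,0,0,0,0],
  ],
)

```text
time: 26.2
eef_pos: [0.5604, -0.0157, 0.0797]
tcp_rot: [0.115, 0.697, -0.115, 0.698]
contact_force: [-2.1, 0.6, 6.6]
opening: -0.002
```

```bash
python3 ft.py; python3 sep.py | grep -A1 B
```

```text
t 26.2 timer xyz mm [ 9.2 36.  79.7] F [-2.1  0.6  6.6] op -0.0
F timer [-2.2  -0.13  6.61] Tq timer [-0.127  0.431 -0.024] tilt [ 0.001  -0.0001]
B bars at [-24.0, -23.5, -12.5, -12.0, -11.5, -11.0]
  blobs (x,y,area) [(np.float64(-23.8), np.float64(0.0), 50), (np.float64(-17.4), np.float64(-4.2), 66), (np.float64(-17.5), np.float64(4.7), 54), (np.float64(-11.8), np.float64(0.0), 100), (np.float64(-5.4), np.float64(-4.2), 80), (np.float64(-0.4), np.float64(0.2), 38), (np.float64(22.6), np.float64(-4.6), 31)]
```

Request:
drive_tool(
  steps=[
    [0.1,0,-0.3,0,0],
    [0.06,0,-0.3,0,0],
    [0.04,0,-0.3,0,0],
  ],
)

```text
time: 26.55
eef_pos: [0.5567, -0.0143, 0.0801]
tcp_rot: [0.114, 0.692, -0.115, 0.703]
contact_force: [6.5, -2.9, 6.7]
opening: 0.002
```

```bash
python3 ft.py; python3 sep.py | grep -A1 B
```

```text
t 26.55 timer xyz mm [ 5.2 36.1 80.1] F [ 6.5 -2.9  6.7] op 0.0
F timer [ 7.13 -0.69  6.65] Tq timer [-0.029 -1.141  0.017] tilt [0.0152 0.0009]
B bars at [-24.0, -14.5, -14.0, -13.5, -13.0, -12.5]
  blobs (x,y,area) [(np.float64(-24.0), np.float64(0.0), 25), (np.float64(-19.2), np.float64(-4.3), 67), (np.float64(-19.2), np.float64(4.7), 57), (np.float64(-13.5), np.float64(0.0), 125), (np.float64(-7.3), np.float64(-4.3), 73), (np.float64(19.3), np.float64(-4.5), 34), (np.float64(19.3), np.float64(3.1), 37)]
```

Request:
drive_tool(
  steps=[
    [0.15,0,-0.1,0,0],
    [0.15,0,-0.2,0,0],
    [0.05,0,-0.1,0,0],
  ],
)

```text
time: 26.9
eef_pos: [0.556, -0.014, 0.0792]
tcp_rot: [0.114, 0.69, -0.116, 0.706]
contact_force: [8.4, -4.4, 12.4]
opening: 0.0
```

```bash
python3 ft.py; python3 sep.py | grep -A1 B
```

```text
t 26.9 timer xyz mm [ 4.5 36.1 79.2] F [ 8.4 -4.4 12.4] op 0.0
F timer [ 9.36 -1.5  12.39] Tq timer [-0.203 -1.554  0.017] tilt [0.0229 0.0013]
B bars at [-24.0, -23.5, -15.0, -14.5, -14.0, -13.5]
  blobs (x,y,area) [(np.float64(-23.8), np.float64(0.0), 50), (np.float64(-20.0), np.float64(-4.3), 61), (np.float64(-20.0), np.float64(4.7), 50), (np.float64(-14.2), np.float64(0.0), 100), (np.float64(-7.9), np.float64(-4.3), 74), (np.float64(18.3), np.float64(-4.3), 31), (np.float64(18.3), np.float64(3.0), 31)]
```

Request:
drive_tool(
  steps=[
    [0,0,-0.2,0,0],
    [0,0,-0.15,0,0],
  ],
)

```text
time: 27.15
eef_pos: [0.5498, -0.0119, 0.0783]
tcp_rot: [0.114, 0.693, -0.115, 0.703]
contact_force: [0.8, -1.7, 16.0]
opening: 0.003
```

```bash
python3 ft.py; python3 sep.py | grep -A1 B
```

```text
t 27.15 timer xyz mm [-2.1 36.1 78.3] F [ 0.8 -1.7 16. ] op 0.0
F timer [ 1.29 -1.39 16.02] Tq timer [-0.162 -0.199  0.022] tilt [0.0137 0.0008]
B bars at [-24.0, -23.5, -23.0, -22.5, -22.0, -21.5, -21.0]
  blobs (x,y,area) [(np.float64(-22.5), np.float64(0.0), 175), (np.float64(-15.9), np.float64(-4.3), 68), (np.float64(10.9), np.float64(-4.3), 34), (np.float64(10.8), np.float64(3.0), 32)]
```

B broke free, with its pips moving −8 mm along with the tip. I'll ease the load and finish the stroke.

Request:
drive_tool(
  steps=[
    [-0.12,0,-0.2,0,0],
    [-0.03,0,-0.25,0,0],
    [0,0,-0.25,0,0],
  ],
)

```text
time: 27.5
eef_pos: [0.5407, -0.0088, 0.0783]
tcp_rot: [0.115, 0.695, -0.115, 0.7]
contact_force: [-4.3, -0.0, 13.1]
opening: 0.002
```

```bash
python3 ft.py; python3 sep.py | grep -A1 B
```

```text
t 27.5 timer xyz mm [-11.7  36.1  78.3] F [-4.3 -0.  13.1] op 0.0
F timer [-4.05 -1.4  13.14] Tq timer [-0.114  0.411 -0.004] tilt [0.0073 0.0004]
B bars at [-24.0]
  blobs (x,y,area) [(np.float64(-23.9), np.float64(-0.6), 28), (np.float64(-21.7), np.float64(0.5), 11), (np.float64(1.2), np.float64(-4.4), 29), (np.float64(1.1), np.float64(3.0), 30)]
```

Request:
drive_tool(
  steps=[
    [-0.5,0,0,0,0],
    [-2,0,0,0,0],
    [-2.5,0,0,0,0],
    [-2,-4,0.4,0,0],
    [0,-4,0.4,0,0],
    [0,-4.1,0.4,0,0],
    [0,0,0,0,0],
    [0,0,0,0,0],
    [0,0,0,0,0],
  ],
)

```text
time: 28.45
eef_pos: [0.5099, -0.1256, 0.1436]
tcp_rot: [0.115, 0.698, -0.115, 0.697]
contact_force: [-0.2, 0.7, 0.3]
opening: -0.001
```

```bash
python3 - <<'E'
from h import *
go(0,-85,100)
c=read_camera("wrist"); f=c["frame"][:,:,::-1]
u=proj(c,np.array([T(0,y,82) for y in (78,36,-6)]+[T(0,-85,90)])); print(u.round(0).tolist())
x0,y0=np.maximum(u.min(0).astype(int)-50,0); x1,y1=u.max(0).astype(int)+55
cr=cv2.convertScaleAbs(f[y0:y1,x0:x1],alpha=1.3); k=780/cr.shape[1]; print("crop",x0,y0,k)
cv2.imwrite("pics/w8.png",cv2.resize(cr,None,fx=k,fy=k,interpolation=cv2.INTER_CUBIC))
E
python3 sep.py
```

```text
t 28.45 timer xyz mm [ -3.5 -84.4 143.6] F [-0.2  0.7  0.3] op -0.0
tool cm [ 4.36 -0.07  0.35]
[[573.0, 262.0], [507.0, 262.0], [441.0, 262.0], [317.0, 267.0]]
crop 267 212 2.160664819944598
A bars at [-12.0, 20.0, 20.5, 21.0, 21.5, 22.0, 22.5, 23.0, 23.5, 24.0]
  blobs (x,y,area) [(np.float64(-23.0), np.float64(-4.7), 27), (np.float64(-17.5), np.float64(3.7), 153), (np.float64(-17.4), np.float64(-5.6), 15), (np.float64(-6.3), np.float64(-3.5), 51), (np.float64(-6.3), np.float64(5.2), 40), (np.float64(4.8), np.float64(5.2), 40), (np.float64(4.5), np.float64(-3.4), 44)]
B bars at [-24.0, -12.0, -11.5, 16.5, 17.0, 17.5, 18.0, 18.5, 19.0, 19.5, 20.0, 20.5, 21.0, 21.5, 22.0, 22.5, 23.0, 23.5, 24.0]
  blobs (x,y,area) [(np.float64(-20.6), np.float64(1.7), 200), (np.float64(-11.8), np.float64(0.2), 48), (np.float64(-6.1), np.float64(-3.4), 53), (np.float64(5.3), np.float64(5.5), 18), (np.float64(9.5), np.float64(3.2), 12), (np.float64(20.1), np.float64(-0.1), 408)]
C bars at [-12.0, -11.5, -11.0, 10.0, 17.0, 17.5, 18.0, 18.5, 19.0, 19.5, 20.0, 20.5, 21.0, 21.5, 22.0, 22.5, 23.0, 23.5, 24.0]
  blobs (x,y,area) [(np.float64(-22.4), np.float64(-5.6), 18), (np.float64(-22.8), np.float64(3.6), 62), (np.float64(-17.6), np.float64(-5.0), 37), (np.float64(-17.5), np.float64(4.2), 44), (np.float64(-11.5), np.float64(0.4), 70), (np.float64(-5.5), np.float64(-3.6), 55), (np.float64(-5.6), np.float64(5.4), 30)]
```

View pics/w8.png

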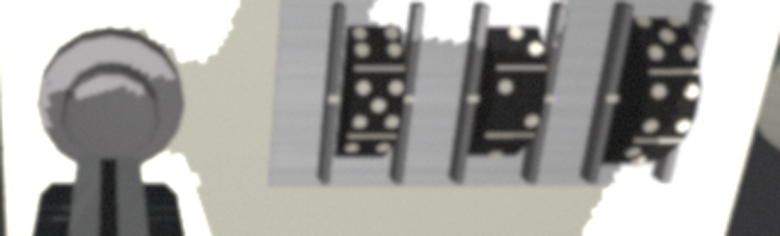

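All three read correctly now, right to left: A=4, B=2, C=5, each between its index marks. The key cap is at crop (112,105), right where the tool heads. Now the key.

Request:
drive_tool(
  steps=[
    [2,0,0.3,0,0],
    [2,-0.05,0,0,0],
    [0.5,0,0,0,0],
    [0,0,0,0,0],
    [0,0,0,0,0],
    [0,0,0,0,0],
  ],
)

```text
time: 29.15
eef_pos: [0.5135, -0.1279, 0.1002]
tcp_rot: [0.115, 0.697, -0.115, 0.698]
contact_force: [0.3, -0.2, 0.5]
opening: -0.003
```

Request:
drive_tool(
  steps=[
    [0.25,0,0,0,0],
    [0,0,0,0,0],
    [0,0,0,0,0],
  ],
)

```text
time: 29.45
eef_pos: [0.5127, -0.1279, 0.0967]
tcp_rot: [0.115, 0.698, -0.115, 0.698]
contact_force: [0.0, -0.2, -0.0]
opening: 0.001
```

Request:
drive_tool(
  steps=[
    [0.25,0,0,0,0],
    [0,0,0,0,0],
    [0,0,0,0,0],
  ],
)

```text
time: 29.75
eef_pos: [0.5126, -0.1278, 0.0939]
tcp_rot: [0.115, 0.698, -0.115, 0.698]
contact_force: [0.2, -0.5, -0.1]
opening: -0.001
```

Request:
drive_tool(
  steps=[
    [0.25,0,0,0,0],
    [0,0,0,0,0],
    [0,0,0,0,0],
  ],
)

```text
time: 30.05
eef_pos: [0.5129, -0.1279, 0.0918]
tcp_rot: [0.115, 0.698, -0.115, 0.698]
contact_force: [0.3, 0.5, 2.7]
opening: -0.001
```

Request:
drive_tool(
  steps=[
    [0.25,0,0,0,0],
    [0,0,0,0,0],
    [0,0,0,0,0],
  ],
)

```text
time: 30.35
eef_pos: [0.513, -0.128, 0.0894]
tcp_rot: [0.115, 0.697, -0.115, 0.698]
contact_force: [0.5, -0.5, 2.5]
opening: 0.002
```

Request:
drive_tool(
  steps=[
    [0.25,0,0,0,0],
    [0,0,0,0,0],
    [0,0,0,0,0],
  ],
)

```text
time: 30.65
eef_pos: [0.513, -0.128, 0.0869]
tcp_rot: [0.115, 0.697, -0.115, 0.698]
contact_force: [-0.2, 0.1, 5.2]
opening: 0.0
```

Request:
drive_tool(
  steps=[
    [0.15,0,0,0,0],
    [0,0,0,0,0],
    [0,0,0,0,0],
  ],
)

```text
time: 30.95
eef_pos: [0.5131, -0.128, 0.0866]
tcp_rot: [0.115, 0.698, -0.115, 0.698]
contact_force: [-2.0, 1.7, 10.9]
opening: 0.002
```

The key is on its hard stop: z has stalled at 86.6 mm with about 11 N. Now I'll release and clear.

Request:
drive_tool(
  steps=[
    [-0.5,0,0,0,0],
    [-0.7,0,0,0,0],
    [-2,0,0,0,0],
    [-3,0,0,0,0],
    [-2,0,0,0,0],
    [0,0,0,0,0],
    [0,0,0,0,0],
    [0,0,0,0,0],
  ],
)

```text
time: 31.75
eef_pos: [0.5114, -0.1272, 0.1648]
tcp_rot: [0.115, 0.699, -0.115, 0.696]
contact_force: [0.1, -0.1, -0.5]
opening: 0.002
```

```bash
python3 - <<'E'
from h import *
s,M=st(); print(np.abs(s["dq"]).max())
c=read_camera("scene"); cv2.imwrite("pics/end.png",c["frame"][:,:,::-1])
a=cv2.imread("pics/scene0.png")
# change vs start in boxes around jar, slide box, mouse
for n,(x0,x1,y0,y1) in dict(jar=(360,396,258,306),box=(105,160,258,318),mouse=(278,312,206,228)).items():
    print(n,np.abs(a[y0:y1,x0:x1].astype(int)-c["frame"][y0:y1,x0:x1,::-1]).mean().round(1))
E
python3 sep.py
```

```text
t 31.75 timer xyz mm [ -1.6 -85.4 164.8] F [ 0.1 -0.1 -0.5] op 0.0
0.005886363314969922
jar 2.9
box 2.3
mouse 31.1
A bars at [-12.0, -11.5, 18.0, 18.5, 19.0, 19.5, 20.0, 20.5, 21.5, 22.0, 22.5, 23.0, 23.5, 24.0]
  blobs (x,y,area) [(np.float64(-22.5), np.float64(-4.3), 27), (np.float64(-17.8), np.float64(2.8), 45), (np.float64(-17.6), np.float64(-5.6), 17), (np.float64(-11.8), np.float64(-3.4), 21), (np.float64(-11.7), np.float64(1.9), 13), (np.float64(-11.8), np.float64(5.2), 8), (np.float64(-6.3), np.float64(5.2), 30)]
B bars at [-24.0, 17.0, 17.5, 18.0, 18.5, 19.0, 19.5, 20.0, 20.5, 21.0, 21.5, 22.0, 22.5, 23.0, 23.5, 24.0]
  blobs (x,y,area) [(np.float64(-20.5), np.float64(1.7), 205), (np.float64(-11.9), np.float64(3.7), 44), (np.float64(-11.9), np.float64(-2.1), 11), (np.float64(-6.0), np.float64(-3.4), 47), (np.float64(5.1), np.float64(5.4), 26), (np.float64(20.2), np.float64(-0.0), 398)]
C bars at [-12.0, -11.5, -11.0, 10.0, 10.5, 17.5, 18.0, 18.5, 19.0, 19.5, 20.0, 20.5, 21.0, 21.5, 22.0, 22.5, 23.0, 23.5, 24.0]
  blobs (x,y,area) [(np.float64(-22.5), np.float64(-5.7), 16), (np.float64(-22.4), np.float64(3.6), 79), (np.float64(-17.3), np.float64(-4.9), 40), (np.float64(-17.2), np.float64(4.3), 44), (np.float64(-11.5), np.float64(0.3), 69), (np.float64(-5.8), np.float64(-3.7), 48), (np.float64(-5.8), np.float64(5.2), 32)]
```

```bash
python3 -c "
from plant import sign_off
print(sign_off())"
```

```text
the job is handed in; nothing more can be done
None
```

The code is set to 4, 2, 5 and the load key was pressed to its stop and released, and I've handed the job in. One force reading during the work may have gone over the 20 N limit on wheel A.

- **Wheels:** I stroked wheel C from 4 to 5, wheel A from 2 to 4 in two strokes, and wheel B from 3 to 2. B took three tries: the first slipped back, the second stalled, and it turned after I gave the tool a half turn and pressed harder. The last picture before the key showed 4, 2, 5 between the index marks. The pip positions were unchanged after the press.
- **Key:** It stood on its hard stop at about 11 N after roughly 5.7 mm of measured travel. I then lifted the tool to 165 mm, with contact force near zero. I did not measure that the key came back up.
- **Possible over-force:** During the first stroke on wheel A, one wrist reading was 14.3 N sideways and 14.5 N down, about 20.4 N together, with roughly ±1 N of noise. I eased off at once. Readings on wheel B reached about 17 N. Forces between readings were not seen.
- **Sideways force on the wheels:** They needed about 10 N or more sideways to leave a click, not the roughly 4 N stated. I did not find out why.
- **Loose objects:** In the scene camera the jar and slide box look the same as at the start. The mouse check was inconclusive because that part of the picture had changed, probably from the arm or its shadow. The tool was never low near the mouse.

The robot clock read about 32 s of the 72 s allowed.

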